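# Stow a specimen jar and forceps in the divided bench drawer and latch it

### The arm

A 6-joint arm with a two-finger parallel gripper is mounted at the origin on the work surface. World frame = base frame: x ahead of the robot, y to its left, z up, the work surface at z = 0. Lengths are in mm, angles in degrees, forces in N, time in s.
With the tool pointing down it reaches from about 375 to 975 mm from the base axis. Payload 3.8 kg.
Tool frame: the origin (TCP) lies on the centre line of the jaws, within the pads' length; the fingertips stand 17 mm ahead of it and the grasp point (between the pads) lies 2 mm behind it; x points along the fingers, y is the direction in which the jaws open and shut, and the axes are right-handed (so a half turn about x gives the same grasp; the last joint's range is limited). The gripper opens to 85 mm and grips with 20 to 120 N. Pads are 22 mm wide; open, the fingers measure 114 mm over their backs; the gripper's body (76 mm by 85 mm) begins 54 mm behind the grasp point. The pads swing forward as they close: fully open they stand 13 mm farther back than shut.
Start: joints at [73.23, 15.12, 91.902, -0, 72.978, -2.114], TCP at [170.786, 653.032, 248.28] pointing down, gripper open.
Joint ranges: [-150.88, 150.88], [-54.13, 125.18], [17.81, 147.31], [-75.09, 255.09], [0, 152.58], [-146.25, 146.25]. Speed limits (degrees/s): [147.25, 147.25, 180, 180, 180, 180].

### API

Orientations are given as a 3x3 rotation matrix whose columns are the frame's x, y, z axes.
In Python, from rig import monitor, eyes, manip gives the robot as it stands.
- The arm moves only by the tool move_arm, never from a script. Its argument "motion" is a list of rows, each an object of numbers: "grip": the opening, from -1 (shut) to 1 (fully open); "x", "y", "z": the shift along the tool's x, y, z in units of 30 mm (1.0 is 30 mm); "yaw": the turn about the tool's x in degrees. In form: [{"grip": .., "x": .., "y": .., "z": .., "yaw": ..}, ...]. A call has 1 to 12 rows; each row is the pose to reach, as a shift and turn from the pose commanded when the call began, along the tool's axes at that moment; what a row does not reach only later rows make up. A row lasts 1/10 s, in which the tool goes at most 50 mm and 8.59 degrees, less where a joint would pass 70% of its speed; a pose out of reach is approached as far as the arm can. A call with a gripper value outside its range is refused whole. The fingers move at their own pace and stop on an object; "squeeze" is the grip in N (left out, the last holds). Time passes only in rows, so rows that repeat a pose let the fingers close. It gives the time, the measured TCP pose, the force and the opening at its end, in the units of the state.
- monitor.observe(): the state, without advancing time (a new reading comes with each control period).
- eyes.read_camera(name): name is "scene" or "top" or "wrist"; returns the picture (400x640x3 uint8, blue, green, red); there is no depth.
- eyes.camera_params(name): a dict with "fx", "fy", "cx", "cy" (pixels), "xyz" and "orientation" of the camera in the world; the wrist camera has in their place "tool_from_camera" (4x4, takes a point from camera to tool coordinates, whose origin is the TCP and whose axes are the tool frame's). Camera axes: x right, y up, looking along -z (the intrinsics and any distortion apply to the point x, -y, -z); pixel columns grow to the right and rows downward; lengths in mm; the calibration is good to about 2 mm. A picture is of the moment at which its call begins: read the wrist's pose just before it. camera_params takes no time and is no camera call.
- manip.sign_off(): hands the job in, once; it reports no verdict.
The state is a dict: "clock": time; "joints": joint angles; "qvel": joint speeds; "tau": joint torques, N m; "position": TCP position; "ee_rot": TCP orientation; "ft_force": force on the tool from outside, world axes, zero at the start; "wrist_torque": the same for the moment, N m; "gripper_width": opening from 0.0 (shut) to 1.0 (fully open).
Only numpy, scipy, OpenCV 4.12 (cv2) and the standard library are available. Lean on these libraries where they do the work, as an engineer would, in place of code of your own. Each camera call takes 0.05 s, during which the arm holds its last target. There are 200 camera calls.

### The job

Put the loose specimen jar and the loose forceps away in the open drawer of the steel bench cabinet, each in the bay that already holds its like, the jar standing upright and the forceps lying flat along the bay. Then push the drawer fully shut and press the sprung latch lever on top of the cabinet down until its detent holds it. Leave the amber bottle and the tube stand where they are and do not let the jar tip over.

Things in the scene. Friction and masses are not known exactly. Their poses are not given: they have to be found in the camera images.
- cabinet: low stainless-steel bench cabinet with one drawer, 240 deep (x) x 310 wide (y) x 95 high; fixed; origin at the centre of its underside, +x away from its front; its front face lies at x = -120 and its top at z = 95. The latch stands on its top, and a tip box 45 high on the rear 75 of it
- drawer (a joint): drawer opening in m: 0 fully shut, grows as it slides out along the cabinet's -x, at most 0.17; starts 0.135 to 0.16; about 2 N of friction, stays where left
- drawer_floor (a point): centre of the drawer's inner floor, 12.5 above the bench, axes as the cabinet's, moves with it. Inside 200 long (x +-100), 284 wide (y +-142). Two dividers along x at y = +-48, 4 thick, 25 high, make three bays 92 wide centred at y = -95, 0, 95; side and back walls 30 high; front panel (x -115 to -100) 73 high. Only the part in front of the cabinet's face is open from above
- drawer_front (a point): middle of the top edge of the drawer's front panel, on its outer face (85 above the bench; the panel goes down to 6 above it, 306 wide). A bar handle, 8 thick and 100 long along y, stands up to 25 proud of the panel (its axis 21 out), 32 below this point; push on the panel or on the handle
- latch (a joint): latch lever angle in rad: 0 sprung up (30 degrees above level), 0.5 fully down and level; springs back below about 0.40, is held down by the detent beyond; takes up to about 12 N at the pad
- latch_pad (a point): centre of the upper face of the black press pad (32 long, 30 wide) at the free end of the latch lever, which points to the cabinet's front; hinge line along the cabinet's y; at the start the pad is about 73 above the cabinet's top; pressed fully down it is 32 above the top and some 15 further forward
- latch_base: grey base plate of the latch on the cabinet's top, 44 wide; origin on its underside, below the lever's hinge, which is 24 above it; the lever reaches 110 from it towards the front (-x); there, at x -117 to -129, stands the pawl post, 26 wide, 40 high. Its place across the cabinet varies
- jar: the loose specimen jar on the bench, to be put away: pale plastic with a paper label and white cap, 38 diameter, 55 high, about 80 g; origin at the centre of its underside, z up
- forceps: the loose steel forceps on the bench, to be put away: 115 long (x, tips at +x), 14 wide (y), 10 high, about 60 g; origin at the centre of the underside; grasp across the middle
- jar_kept: the jar already in the drawer, the same as the loose one: marks the jar bay; origin at the centre of its underside
- forceps_kept: the forceps already in the drawer, the same as the loose ones, lying along the bay to one side: marks the forceps bay; origin at the centre of the underside
- slide_box: closed white slide box 60 x 36 x 28 in the third bay of the drawer; stays there; origin at the centre of its underside
- reagent: bystander: amber bottle 50 diameter, 115 high, next to the loose jar; origin at the centre of its underside
- tube_stand: bystander: white block 42 x 42 x 30 holding one capped tube, 102 high in all, next to the loose forceps; origin at the centre of its underside. Further equipment (tube racks far left, a mixer and a spray bottle far right, up to 215 high) stands beyond x = 0.65 m, more than 0.28 m to either side

How it is judged (in metres and radians):
On the way, in this order (a step that is already met when the one before it is completed fails the run):
1. with the drawer open over 100 mm, the jar stands upright in the kept jar's bay and the forceps lie flat along the kept forceps' bay (within 0.4 rad), both released, at rest on the drawer floor (((y of jar in the frame of drawer_floor between -0.141 and -0.051 m and y of jar_kept in the frame of drawer_floor between -0.141 and -0.051 m) or (y of jar in the frame of drawer_floor between -0.045 and 0.045 m and y of jar_kept in the frame of drawer_floor between -0.045 and 0.045 m) or (y of jar in the frame of drawer_floor between 0.051 and 0.141 m and y of jar_kept in the frame of drawer_floor between 0.051 and 0.141 m)) and ((y of forceps in the frame of drawer_floor between -0.141 and -0.051 m and y of forceps_kept in the frame of drawer_floor between -0.141 and -0.051 m) or (y of forceps in the frame of drawer_floor between -0.045 and 0.045 m and y of forceps_kept in the frame of drawer_floor between -0.045 and 0.045 m) or (y of forceps in the frame of drawer_floor between 0.051 and 0.141 m and y of forceps_kept in the frame of drawer_floor between 0.051 and 0.141 m)) and x of jar in the frame of drawer_floor between -0.1 and 0.1 m and z of jar in the frame of drawer_floor between -0.006 and 0.006 m and x of forceps in the frame of drawer_floor between -0.1 and 0.1 m and z of forceps in the frame of drawer_floor between -0.006 and 0.006 m and x of jar_kept in the frame of drawer_floor between -0.1 and 0.1 m and z of jar_kept in the frame of drawer_floor between -0.006 and 0.006 m and x of forceps_kept in the frame of drawer_floor between -0.1 and 0.1 m and z of forceps_kept in the frame of drawer_floor between -0.006 and 0.006 m and x of slide_box in the frame of drawer_floor between -0.1 and 0.1 m and z of slide_box in the frame of drawer_floor between -0.006 and 0.006 m and angle between each of jar, jar_kept, forceps's own z axis and vertical below 0.2 rad and angle between the x axis of forceps and the x axis of drawer_floor, either way round below 0.4 rad and linear speed of each of jar, forceps below 0.03 m/s and contact force between each of jar, forceps and the fingers below 0.1 N and value of joint drawer above 0.1 m), for 0.2 s.
2. the drawer is pushed fully shut, to within 4 mm (value of joint drawer below 0.004 m), for 0.1 s.
3. the latch lever is pressed down past its detent (beyond 0.45 of its 0.5 rad) (value of joint latch above 0.45 rad), for 0.2 s.
At the end, for the whole second after the job is handed in: Jar upright (0.2 rad) in the bay of the kept jar, also upright; forceps flat (within 6 mm of the floor) in the bay of the kept forceps, along it within 0.4 rad; kept things and slide box on the drawer floor; drawer shut within 4 mm; lever held down beyond 0.45 rad; all released, at rest (((y of jar in the frame of drawer_floor between -0.141 and -0.051 m and y of jar_kept in the frame of drawer_floor between -0.141 and -0.051 m) or (y of jar in the frame of drawer_floor between -0.045 and 0.045 m and y of jar_kept in the frame of drawer_floor between -0.045 and 0.045 m) or (y of jar in the frame of drawer_floor between 0.051 and 0.141 m and y of jar_kept in the frame of drawer_floor between 0.051 and 0.141 m)) and ((y of forceps in the frame of drawer_floor between -0.141 and -0.051 m and y of forceps_kept in the frame of drawer_floor between -0.141 and -0.051 m) or (y of forceps in the frame of drawer_floor between -0.045 and 0.045 m and y of forceps_kept in the frame of drawer_floor between -0.045 and 0.045 m) or (y of forceps in the frame of drawer_floor between 0.051 and 0.141 m and y of forceps_kept in the frame of drawer_floor between 0.051 and 0.141 m)) and x of jar in the frame of drawer_floor between -0.1 and 0.1 m and z of jar in the frame of drawer_floor between -0.006 and 0.006 m and x of forceps in the frame of drawer_floor between -0.1 and 0.1 m and z of forceps in the frame of drawer_floor between -0.006 and 0.006 m and x of jar_kept in the frame of drawer_floor between -0.1 and 0.1 m and z of jar_kept in the frame of drawer_floor between -0.006 and 0.006 m and x of forceps_kept in the frame of drawer_floor between -0.1 and 0.1 m and z of forceps_kept in the frame of drawer_floor between -0.006 and 0.006 m and x of slide_box in the frame of drawer_floor between -0.1 and 0.1 m and z of slide_box in the frame of drawer_floor between -0.006 and 0.006 m and angle between each of jar, jar_kept, forceps's own z axis and vertical below 0.2 rad and angle between the x axis of forceps and the x axis of drawer_floor, either way round below 0.4 rad and linear speed of each of jar, forceps below 0.03 m/s and value of joint drawer below 0.004 m and value of joint latch above 0.45 rad); the robot touches nothing.
It fails at once if the loose jar is tipped by more than 0.7 rad (angle between jar's own z axis and vertical above 0.7 rad).
It fails at once if the latch lever is pressed down by more than 0.2 rad while the drawer is open by more than 15 mm (value of joint latch above 0.2 rad and value of joint drawer above 0.015 m).
It fails at once if the amber bottle or the tube stand is moved by more than 30 mm (distance of any of reagent, tube_stand from where it was at the start of the episode above 0.03 m).
It fails at once if the amber bottle or the tube stand is knocked over (angle between any of reagent, tube_stand's own z axis and vertical above 0.6 rad).
It also fails if it takes over 72 s, if anything falls off the work surface, if the arm or the gripper's body presses on something with over 40 N, if the wrist force passes 120 N, or if a joint passes its speed limit or range.

## Working session

There is one attempt and no reset: what is moved stays moved. The work goes in short steps, Python scripts to look and compute and a tool call to move; the robot and the scene stay as the last step left them, time stands still between calls to the robot, and variables do not carry over. Pictures are saved under pics/ and viewed, about 8 in all and at most 12, crops included, and the job is handed in when it is done.

Besides the shell and the picture viewer there is one more tool, called after "Request:" by a JSON object that holds its "op" and its "data". move_arm: Moves the arm, as the interface text tells. Its arguments: {"type":"object","properties":{"motion":{"type":"array"},"squeeze":{"type":"number"}},"required":["motion"]}

```bash
mkdir -p pics; cat > h.py <<'E'
import numpy as np, cv2
from rig import monitor, eyes, manip
def cam(name,st=None):
    p=eyes.camera_params(name)
    if 'tool_from_camera' in p:
        st=st or monitor.observe(); T=np.eye(4); T[:3,:3]=st['ee_rot']; T[:3,3]=st['position']
        M=T@np.array(p['tool_from_camera']); R=M[:3,:3]; c=M[:3,3]
    else: R=np.array(p['orientation']); c=np.array(p['xyz'])
    return p,R,c
def back(C,u,v,z):
    p,R,c=C
    d=R@np.array([(u-p['cx'])/p['fx'],-(v-p['cy'])/p['fy'],-1]); return c+d*(z-c[2])/d[2]
def proj(C,X):
    p,R,c=C
    q=R.T@(np.array(X)-c); return p['cx']+p['fx']*q[0]/-q[2], p['cy']+p['fy']*q[1]/q[2]
E
python3 - <<'E'
from h import *
for n in('scene','top','wrist'):
    print(n,eyes.camera_params(n)); im=eyes.read_camera(n); cv2.imwrite(f'pics/{n}0.png',im)
print(monitor.observe())
E
```

```text
scene {'fx': 389.8408211605103, 'fy': 389.8408211605103, 'cx': 325.80119731535996, 'cy': 194.6259000232249, 'xyz': array([967.6341959 , 659.51879631, 760.86242929]), 'orientation': array([[-0.87437494, -0.31932255,  0.36537867],
       [ 0.4850687 , -0.55453868,  0.67616212],
       [-0.01329721,  0.76845297,  0.6397681 ]])}
top {'fx': 443.6158762600219, 'fy': 443.6158762600219, 'cx': 313.3918543177436, 'cy': 202.05374974567945, 'xyz': array([ 494.33345431,   -5.65989709, 1377.741527  ]), 'orientation': array([[-0.01484824,  0.99566646, -0.09180325],
       [-0.99985   , -0.01396622,  0.01024269],
       [ 0.00891616,  0.09194157,  0.99572449]])}
wrist {'fx': 296.84407686451794, 'fy': 296.84407686451794, 'cx': 320.992946634673, 'cy': 199.11319234069686, 'tool_from_camera': array([[-3.66212538e-04,  3.25749879e-01, -9.45455912e-01,
        -1.25808842e+02],
       [ 9.99999646e-01, -5.97385400e-04, -5.93164232e-04,
        -3.53766391e-01],
       [-7.58024735e-04, -9.45455795e-01, -3.25749544e-01,
        -8.47069103e+01],
       [ 0.00000000e+00,  0.00000000e+00,  0.00000000e+00,
         1.00000000e+00]])}
{'clock': 0.15, 'joints': array([ 7.32317155e+01,  1.51633683e+01,  9.19659287e+01, -1.09028344e-03,
        7.29786148e+01, -2.11232562e+00]), 'qvel': array([-0.16564537, -0.14490094, -0.24611789,  0.03863321,  0.04605622,
       -0.07601946]), 'tau': array([-1.16637064e-03, -5.15907991e+01, -3.67961240e+01, -1.10986173e-04,
        8.05868214e-03, -2.38945120e-05]), 'position': array([170.60742472, 652.49867675, 247.17453023]), 'ee_rot': array([[-5.25946993e-04,  2.53008466e-01,  9.67463922e-01],
       [-1.80858072e-03,  9.67462232e-01, -2.53009007e-01],
       [-9.99998226e-01, -1.88280592e-03, -5.12476196e-05]]), 'ft_force': array([-0.04137363,  0.2563152 , -0.43862554]), 'wrist_torque': array([-0.03576536, -0.02826305,  0.0049996 ]), 'gripper_width': 0.9989282371196125}
```

View pics/top0.png

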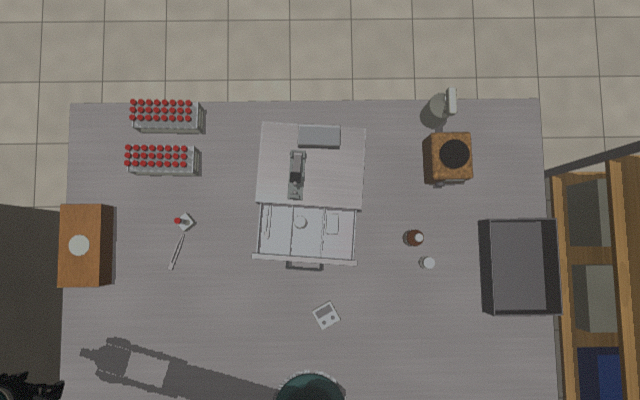

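View pics/scene0.png

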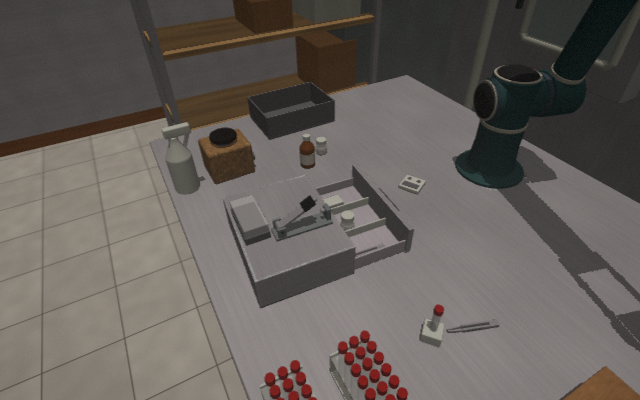

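Top view: forceps at about (177,252) beside the tube stand (184,221). The jar is at (428,263) beside the bottle (413,238). The kept jar is in the middle bay and the kept forceps in the left (+y) bay. I'll enlarge for accuracy.

```bash
python3 - <<'E'
from h import *
im=cv2.imread('pics/top0.png')
a=cv2.resize(im[115:275,245:375],None,fx=3.6,fy=3.6,interpolation=3)   # 468x576
b=cv2.resize(im[205:285,160:210],None,fx=3.6,fy=3.6,interpolation=3)  #180x288
c=cv2.resize(im[222:282,395:445],None,fx=3.6,fy=3.6,interpolation=3)  #180x216
o=np.zeros((576,660,3),np.uint8); o[:,:468]=a[:576,:468]; o[:288,475:655]=b; o[300:516,475:655]=c
cv2.imwrite('pics/crop1.png',o)
E
```

```text
(no output)
```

View pics/crop1.png

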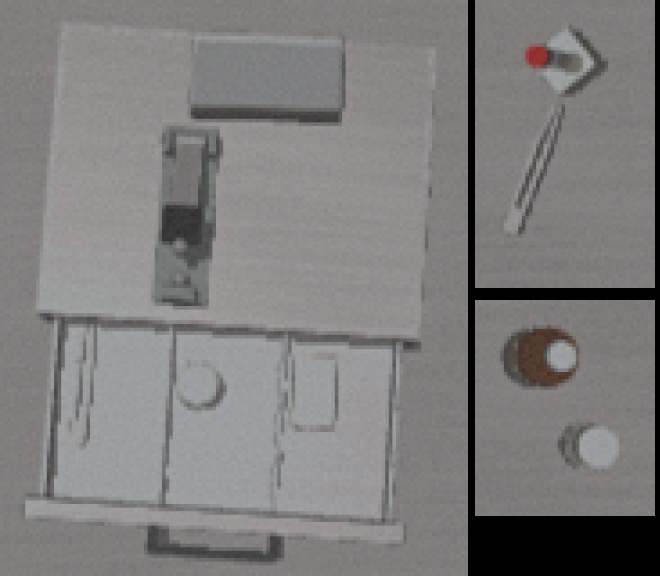

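```bash
python3 - <<'E'
from h import *
C=cam('top')
A=lambda x,y:(245+x/3.6,115+y/3.6)
B=lambda x,y:(160+(x-475)/3.6,205+y/3.6)
D=lambda x,y:(395+(x-475)/3.6,222+(y-300)/3.6)
for n,p,z in [('cabBL',A(63,24),95),('cabFL',A(38,314),95),('cabFR',A(419,336),95),('cabBR',A(435,45),95),('pnlL',A(25,517),85),('pnlR',A(403,542),85),('pad',A(181,223),168),('jarkept',A(201,382),68),('fk1',A(78,325),20),('fk2',A(80,445),20),('slide',A(315,392),40),
 ('div1',A(166,500),37),('div2',A(273,508),37),('post',A(190,292),135),
 ('tips',B(562,105),6),('tail',B(513,232),8),('tubecap',B(537,56),102),('stand',B(567,60),30),('jar',D(599,447),55),('bottle',D(562,355),115)]:
    print(n,back(C,*p,z).round(1))
E
```

```text
cabBL [852.9 127.7  95. ]
cabFL [614.5 148.9  95. ]
cabFR [ 592.3 -157.9   95. ]
cabBR [ 831.5 -177.    95. ]
pnlL [451.9 161.   85. ]
pnlR [ 427.4 -142.1   85. ]
pad [676.   30.7 168. ]
jarkept [559.1  18.8  68. ]
fk1 [611.6 123.9  20. ]
fk2 [509.6 122.7  20. ]
slide [550.7 -76.1  40. ]
div1 [462.7  49.7  37. ]
div2 [454.7 -39.4  37. ]
post [626.3  25.3 135. ]
tips [527.2 379.3   6. ]
tail [420.4 418.8   8. ]
tubecap [564.1 372.7 102. ]
stand [564.3 368.8  30. ]
jar [ 430.6 -360.5   55. ]
bottle [ 505.9 -318.   115. ]
```

```bash
cat >> h.py <<'E'
def go(x,y,z,ang=None):
    s=monitor.observe(); R=np.array(s['ee_rot']); d=np.array([x,y,z])-s['position']
    a=np.degrees(np.arctan2(R[1,1],R[0,1]))
    print('t',round(s['clock'],2),'pos',np.round(s['position'],1),'ang',round(a,1),'tilt',R[:2,0].round(4),'g',round(s['gripper_width'],3),'F',np.round(s['ft_force'],1))
    print('shift',(R.T@d/30).round(3),'yaw',None if ang is None else round(a-ang,1))
E
python3 -c "
from h import *
go(462,403,180,69.7)"
```

```text
t 0.15 pos [170.6 652.5 247.2] ang 75.3 tilt [-0.0005 -0.0018] g 0.999 F [-0.   0.3 -0.4]
shift [ 2.249 -5.584 11.501] yaw 5.6
```

Request:
{"op": "move_arm", "data": {"motion": [{"grip": 0, "x": 2.25, "y": -5.58, "z": 11.5, "yaw": 5.6}, {"grip": 0, "x": 2.25, "y": -5.58, "z": 11.5, "yaw": 5.6}, {"grip": 0, "x": 2.25, "y": -5.58, "z": 11.5, "yaw": 5.6}, {"grip": 0, "x": 2.25, "y": -5.58, "z": 11.5, "yaw": 5.6}, {"grip": 0, "x": 2.25, "y": -5.58, "z": 11.5, "yaw": 5.6}, {"grip": 0, "x": 2.25, "y": -5.58, "z": 11.5, "yaw": 5.6}, {"grip": 0, "x": 2.25, "y": -5.58, "z": 11.5, "yaw": 5.6}, {"grip": 0, "x": 2.25, "y": -5.58, "z": 11.5, "yaw": 5.6}, {"grip": 0, "x": 2.25, "y": -5.58, "z": 11.5, "yaw": 5.6}, {"grip": 0, "x": 2.25, "y": -5.58, "z": 11.5, "yaw": 5.6}, {"grip": 0, "x": 2.25, "y": -5.58, "z": 11.5, "yaw": 5.6}, {"grip": 0, "x": 2.25, "y": -5.58, "z": 11.5, "yaw": 5.6}], "squeeze": 40}}

```text
clock: 1.35
position: [461.3, 404.9, 181.1]
ee_rot: [[0.0, 0.345, 0.939], [0.0, 0.939, -0.345], [-1.0, 0.0, -0.0]]
ft_force: [-0.5, -0.4, -0.2]
gripper_width: 0.496
```

```bash
python3 - <<'E'
from h import *
go(462,403,180,69.7)
C=cam('wrist'); cv2.imwrite('pics/w1.png',eyes.read_camera('wrist'))
for X in [(527.2,379.3,5),(420.4,418.8,8)]: print(proj(C,X))
E
```

```text
t 1.35 pos [461.3 404.9 181.1] ang 69.8 tilt [0.0001 0.0005] g 0.496 F [-0.5 -0.4 -0.2]
shift [ 0.036 -0.052  0.044] yaw 0.1
(np.float64(319.9088514956263), np.float64(242.02298987490752))
(np.float64(320.1368210475378), np.float64(140.86213682990268))
```

View pics/w1.png

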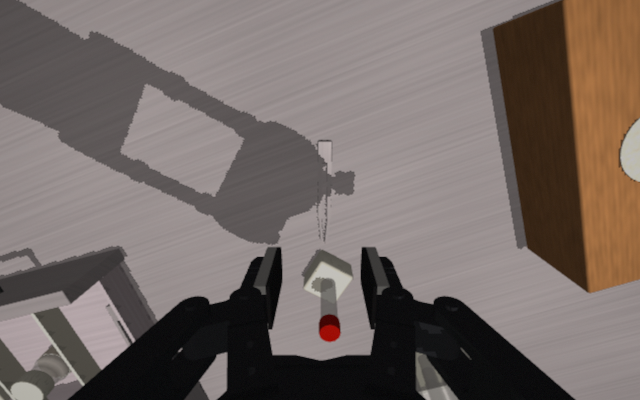

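Wrist view: forceps tail at (324,141) and tips at (323,240), about 3 px to the right of my prediction.

```bash
python3 - <<'E'
from h import *
C=cam('wrist')
a=back(C,323.3,240.5,5);b=back(C,324.3,141,8);m=(a+b)/2
print(a,b,np.linalg.norm(a-b),np.degrees(np.arctan2(*(a-b)[[1,0]])))
go(m[0],m[1],20.5,69.7)
E
```

```text
[526.74654313 383.61017248   5.        ] [421.95791644 422.69217026   8.        ] 111.87966228876655 -20.45351859998526
t 1.4 pos [461.3 405.  181.1] ang 69.9 tilt [0.0002 0.0005] g 0.501 F [-0.2 -0.6 -0.8]
shift [5.354 0.091 0.43 ] yaw 0.2
```

Request:
{"op": "move_arm", "data": {"motion": [{"grip": 0, "x": 2, "y": 0.09, "z": 0.43}, {"grip": 0, "x": 4, "y": 0.09, "z": 0.43}, {"grip": 0, "x": 5, "y": 0.09, "z": 0.43}, {"grip": 0, "x": 5.38, "y": 0.09, "z": 0.43}, {"grip": 0, "x": 5.38, "y": 0.09, "z": 0.43}, {"grip": -1, "x": 5.38, "y": 0.09, "z": 0.43}, {"grip": -1, "x": 5.38, "y": 0.09, "z": 0.43}, {"grip": -1, "x": 5.38, "y": 0.09, "z": 0.43}, {"grip": -1, "x": 5.38, "y": 0.09, "z": 0.43}, {"grip": -1, "x": 5.38, "y": 0.09, "z": 0.43}, {"grip": -1, "x": 5.38, "y": 0.09, "z": 0.43}, {"grip": -1, "x": 5.38, "y": 0.09, "z": 0.43}], "squeeze": 50}}

```text
invalid input at $.motion[0]: expected keys grip, x, y, z, yaw
```

```bash
python3 - <<'E'
from h import *
# drawer frame
y=np.radians(-4.6); X=np.array([np.cos(y),np.sin(y)]); Y=np.array([-np.sin(y),np.cos(y)]); F=np.array([439.7,9.4])+115*X
print('forceps target',F+X*-35+Y*82,'jar target',F+X*-55)
go(*(F+X*-35+Y*82),150,85.4)
E
```

```text
forceps target [526.01862207  84.71995409] jar target [499.50673271   4.58806454]
t 1.4 pos [461.3 405.  181.1] ang 69.9 tilt [0.0002 0.0005] g 0.501 F [-0.2 -0.6 -0.8]
shift [ 1.033 -9.279  5.702] yaw -15.5
```

Request:
{"op": "move_arm", "data": {"motion": [{"grip": 0, "x": 2, "y": 0.09, "z": 0.43, "yaw": 0}, {"grip": 0, "x": 4, "y": 0.09, "z": 0.43, "yaw": 0}, {"grip": 0, "x": 5, "y": 0.09, "z": 0.43, "yaw": 0}, {"grip": 0, "x": 5.38, "y": 0.09, "z": 0.43, "yaw": 0}, {"grip": 0, "x": 5.38, "y": 0.09, "z": 0.43, "yaw": 0}, {"grip": -1, "x": 5.38, "y": 0.09, "z": 0.43, "yaw": 0}, {"grip": -1, "x": 5.38, "y": 0.09, "z": 0.43, "yaw": 0}, {"grip": -1, "x": 5.38, "y": 0.09, "z": 0.43, "yaw": 0}, {"grip": -1, "x": 5.38, "y": 0.09, "z": 0.43, "yaw": 0}, {"grip": -1, "x": 5.38, "y": 0.09, "z": 0.43, "yaw": 0}, {"grip": -1, "x": 5.38, "y": 0.09, "z": 0.43, "yaw": 0}, {"grip": -1, "x": 5.38, "y": 0.09, "z": 0.43, "yaw": 0}], "squeeze": 50}}

```text
clock: 2.6
position: [476.0, 403.1, 21.2]
ee_rot: [[0.002, 0.346, 0.938], [0.002, 0.938, -0.346], [-1.0, 0.003, 0.001]]
ft_force: [-1.5, 1.8, 5.9]
gripper_width: 0.137
```

Request:
{"op": "move_arm", "data": {"motion": [{"grip": -1, "x": -1, "y": 0, "z": 0, "yaw": 0}, {"grip": -1, "x": -2.5, "y": 0, "z": 0, "yaw": 0}, {"grip": -1, "x": -4, "y": 0, "z": 0, "yaw": 0}, {"grip": -1, "x": -4.3, "y": 0, "z": 0, "yaw": 0}, {"grip": -1, "x": -4.3, "y": 0, "z": 0, "yaw": 0}]}}

```text
clock: 3.1
position: [476.8, 403.0, 151.6]
ee_rot: [[0.005, 0.346, 0.938], [0.004, 0.938, -0.346], [-1.0, 0.005, 0.003]]
ft_force: [-0.4, -0.4, -0.7]
gripper_width: 0.141
```

```bash
python3 - <<'E'
from h import *
go(526,84.7,150,85.4)
cv2.imwrite('pics/w2.png',eyes.read_camera('wrist'))
E
```

```text
t 3.1 pos [476.8 403.  151.6] ang 69.7 tilt [0.0048 0.0035] g 0.141 F [-0.4 -0.4 -0.7]
shift [ 0.023 -9.386  5.21 ] yaw -15.7
```

View pics/w2.png

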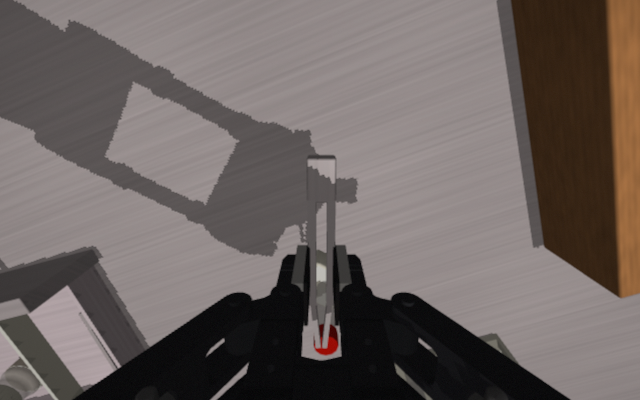

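The forceps are held centred between the pads and lie in line with the tool. Carrying them over the drawer.

Request:
{"op": "move_arm", "data": {"motion": [{"grip": -1, "x": 0, "y": -9.39, "z": 5.21, "yaw": -15.7}, {"grip": -1, "x": 0, "y": -9.39, "z": 5.21, "yaw": -15.7}, {"grip": -1, "x": 0, "y": -9.39, "z": 5.21, "yaw": -15.7}, {"grip": -1, "x": 0, "y": -9.39, "z": 5.21, "yaw": -15.7}, {"grip": -1, "x": 0, "y": -9.39, "z": 5.21, "yaw": -15.7}, {"grip": -1, "x": 0, "y": -9.39, "z": 5.21, "yaw": -15.7}, {"grip": -1, "x": 0, "y": -9.39, "z": 5.21, "yaw": -15.7}, {"grip": -1, "x": 0, "y": -9.39, "z": 5.21, "yaw": -15.7}, {"grip": -1, "x": 0, "y": -9.39, "z": 5.21, "yaw": -15.7}, {"grip": -1, "x": 0, "y": -9.39, "z": 5.21, "yaw": -15.7}, {"grip": -1, "x": 0, "y": -9.39, "z": 5.21, "yaw": -15.7}]}}

```text
clock: 4.25
position: [523.8, 84.7, 147.6]
ee_rot: [[-0.001, 0.078, 0.997], [0.0, 0.997, -0.078], [-1.0, 0.0, -0.001]]
ft_force: [0.8, 0.6, -0.9]
gripper_width: 0.138
```

```bash
python3 - <<'E'
from h import *
go(526,84.7,33,85.4)
C=cam('wrist');cv2.imwrite('pics/w3.png',eyes.read_camera('wrist'))
y=np.radians(-4.6); X=np.array([np.cos(y),np.sin(y)]); Y=np.array([-np.sin(y),np.cos(y)]); F=np.array([439.7,9.4])+115*X
for n,p,z in [('panelL',(-100,142),85.5),('div',(-100,48),37.5),('div-',(-100,-48),37.5),('keptjar',(3,19),67.5)]:
    q=F+X*p[0]+Y*p[1]; print(n,np.round(proj(C,(*q,z)),1))
E
```

```text
t 4.25 pos [523.8  84.7 147.6] ang 85.5 tilt [-0.0013  0.0001] g 0.138 F [ 0.8  0.6 -0.9]
shift [3.821 0.007 0.08 ] yaw 0.1
panelL [418.1 134.6]
div [277.8 126.9]
div- [154.  126.5]
keptjar [241.8 263.5]
```

View pics/w3.png

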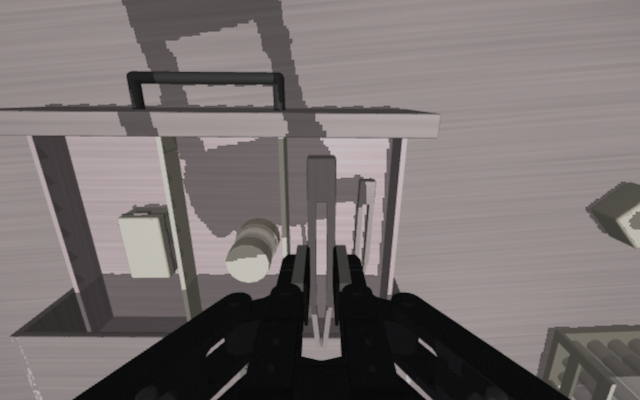

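Over the left bay: divider at u≈283, kept forceps at u≈365, held forceps at u≈321. The whole drawer appears about 4 mm further toward +y than the top view gave. I'll shift slightly and lower.

Request:
{"op": "move_arm", "data": {"motion": [{"grip": -1, "x": 0.8, "y": 0.1, "z": 0.22, "yaw": 0}, {"grip": -1, "x": 1.6, "y": 0.1, "z": 0.22, "yaw": 0}, {"grip": -1, "x": 2.4, "y": 0.1, "z": 0.22, "yaw": 0}, {"grip": -1, "x": 3, "y": 0.1, "z": 0.22, "yaw": 0}, {"grip": -1, "x": 3.4, "y": 0.1, "z": 0.22, "yaw": 0}, {"grip": -1, "x": 3.65, "y": 0.1, "z": 0.22, "yaw": 0}, {"grip": -1, "x": 3.77, "y": 0.1, "z": 0.22, "yaw": 0}, {"grip": -1, "x": 3.77, "y": 0.1, "z": 0.22, "yaw": 0}, {"grip": -1, "x": 3.77, "y": 0.1, "z": 0.22, "yaw": 0}]}}

```text
clock: 5.2
position: [531.9, 86.1, 36.1]
ee_rot: [[0.002, 0.079, 0.997], [0.0, 0.997, -0.079], [-1.0, 0.0, 0.002]]
ft_force: [0.0, -0.4, -0.5]
gripper_width: 0.142
```

Request:
{"op": "move_arm", "data": {"motion": [{"grip": -1, "x": 0.06, "y": 0, "z": 0, "yaw": 0}, {"grip": -1, "x": 0.06, "y": 0, "z": 0, "yaw": 0}, {"grip": -0.45, "x": 0.06, "y": 0, "z": 0, "yaw": 0}, {"grip": -0.45, "x": 0.06, "y": 0, "z": 0, "yaw": 0}, {"grip": -0.45, "x": 0.06, "y": 0, "z": 0, "yaw": 0}, {"grip": -0.45, "x": 0.06, "y": 0, "z": 0, "yaw": 0}, {"grip": -0.45, "x": -0.5, "y": 0, "z": 0, "yaw": 0}, {"grip": -0.45, "x": -1.5, "y": 0, "z": 0, "yaw": 0}, {"grip": -0.45, "x": -3, "y": 0, "z": 0, "yaw": 0}, {"grip": -0.45, "x": -4, "y": 0, "z": 0, "yaw": 0}, {"grip": -0.45, "x": -4, "y": 0, "z": 0, "yaw": 0}]}}

```text
clock: 6.3
position: [535.2, 86.4, 161.2]
ee_rot: [[0.011, 0.079, 0.997], [0.001, 0.997, -0.079], [-1.0, 0.002, 0.011]]
ft_force: [1.1, 0.4, 0.8]
gripper_width: 0.273
```

```bash
python3 - <<'E'
from h import *
# hover 80 mm short (robot side) of the jar
go(430.6,-360.5,180,85.4)
cv2.imwrite('pics/w4.png',eyes.read_camera('wrist'))
E
```

```text
t 6.3 pos [535.2  86.4 161.2] ang 85.4 tilt [0.0107 0.0012] g 0.273 F [1.1 0.4 0.8]
shift [ -0.683 -15.125  -2.285] yaw 0.0
```

View pics/w4.png

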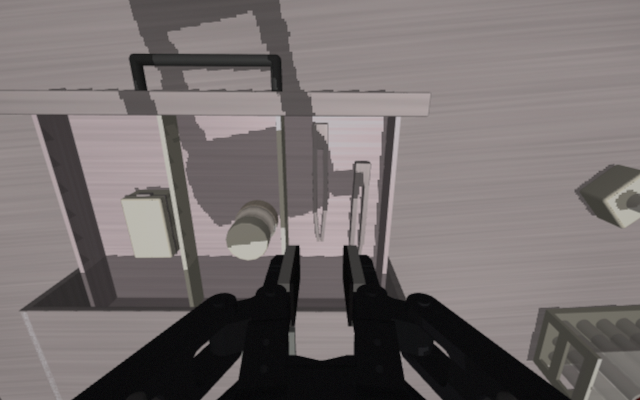

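The forceps lie flat in the left bay, from (321,125) to (321,240), next to the kept pair. Next the jar: I'll line up the jaws to keep clear of the bottle.

Request:
{"op": "move_arm", "data": {"motion": [{"grip": 0.4, "x": -1.0, "y": -1, "z": 0, "yaw": 8}, {"grip": 0.4, "x": -1.0, "y": -15.1, "z": -2.3, "yaw": 45.4}, {"grip": 0.4, "x": -1.0, "y": -15.1, "z": -2.3, "yaw": 45.4}, {"grip": 0.4, "x": -1.0, "y": -15.1, "z": -2.3, "yaw": 45.4}, {"grip": 0.4, "x": -1.0, "y": -15.1, "z": -2.3, "yaw": 45.4}, {"grip": 0.4, "x": -1.0, "y": -15.1, "z": -2.3, "yaw": 45.4}, {"grip": 0.4, "x": -1.0, "y": -15.1, "z": -2.3, "yaw": 45.4}, {"grip": 0.4, "x": -1.0, "y": -15.1, "z": -2.3, "yaw": 45.4}, {"grip": 0.4, "x": -1.0, "y": -15.1, "z": -2.3, "yaw": 45.4}, {"grip": 0.4, "x": -1.0, "y": -15.1, "z": -2.3, "yaw": 45.4}, {"grip": 0.4, "x": -1.0, "y": -15.1, "z": -2.3, "yaw": 45.4}, {"grip": 0.4, "x": -1.0, "y": -15.1, "z": -2.3, "yaw": 45.4}]}}

```text
clock: 7.55
position: [425.3, -359.8, 183.3]
ee_rot: [[-0.002, 0.767, 0.642], [0.003, 0.642, -0.767], [-1.0, 0.0, -0.004]]
ft_force: [0.3, 0.2, 0.3]
gripper_width: 0.7
```

Request:
{"op": "move_arm", "data": {"motion": [{"grip": 0.4, "x": 0, "y": 0, "z": 0, "yaw": 0}, {"grip": 0.4, "x": 0, "y": 0, "z": 0, "yaw": 0}]}}

```text
clock: 7.75
position: [426.5, -358.6, 184.6]
ee_rot: [[-0.001, 0.765, 0.645], [0.001, 0.645, -0.765], [-1.0, 0.0, -0.001]]
ft_force: [0.2, -0.1, 0.1]
gripper_width: 0.695
```

```bash
python3 - <<'E'
from h import *
go(430.6,-360.5,50,40)
C=cam('wrist'); cv2.imwrite('pics/w5.png',eyes.read_camera('wrist'))
print(proj(C,(430.6,-360.5,55)),proj(C,(505.9,-318,115)))
E
```

```text
t 7.75 pos [ 426.5 -358.6  184.6] ang 40.1 tilt [-0.0008  0.0011] g 0.695 F [ 0.2 -0.1  0.1]
shift [4.488 0.063 0.141] yaw 0.1
(np.float64(323.65135703787575), np.float64(199.79217006374571)) (np.float64(439.4959977472859), np.float64(247.0267895372673))
```

View pics/w5.png

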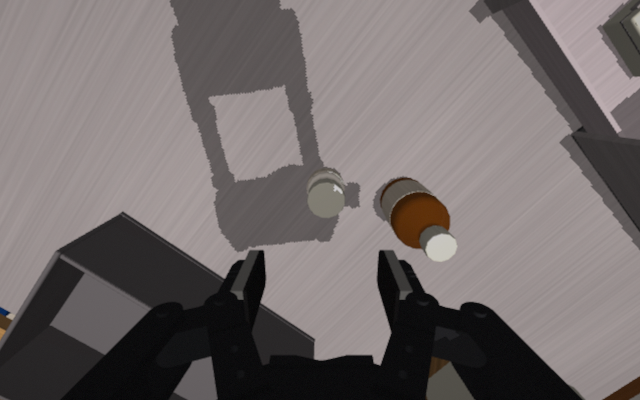

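Wrist view: jar cap at (326,199), bottle cap at (440,246), both within 2 mm of prediction. Descending and gripping.

Request:
{"op": "move_arm", "data": {"motion": [{"grip": 0.4, "x": 1, "y": 0.13, "z": 0.14, "yaw": 0}, {"grip": 0.4, "x": 2, "y": 0.13, "z": 0.14, "yaw": 0}, {"grip": 0.4, "x": 3.2, "y": 0.13, "z": 0.14, "yaw": 0}, {"grip": 0.4, "x": 4.1, "y": 0.13, "z": 0.14, "yaw": 0}, {"grip": 0.4, "x": 4.58, "y": 0.13, "z": 0.14, "yaw": 0}, {"grip": 0.4, "x": 4.58, "y": 0.13, "z": 0.14, "yaw": 0}, {"grip": 0.4, "x": 4.58, "y": 0.13, "z": 0.14, "yaw": 0}, {"grip": -1, "x": 4.58, "y": 0.13, "z": 0.14, "yaw": 0}, {"grip": -1, "x": 4.58, "y": 0.13, "z": 0.14, "yaw": 0}, {"grip": -1, "x": 4.58, "y": 0.13, "z": 0.14, "yaw": 0}, {"grip": -1, "x": 4.58, "y": 0.13, "z": 0.14, "yaw": 0}, {"grip": -1, "x": 4.58, "y": 0.13, "z": 0.14, "yaw": 0}], "squeeze": 30}}

```text
clock: 9.0
position: [433.5, -362.0, 49.9]
ee_rot: [[0.003, 0.766, 0.643], [-0.002, 0.643, -0.766], [-1.0, 0.001, 0.004]]
ft_force: [0.2, 0.0, 7.1]
gripper_width: 0.399
```

Request:
{"op": "move_arm", "data": {"motion": [{"grip": -1, "x": 0, "y": 0, "z": 0, "yaw": 0}, {"grip": -1, "x": -1, "y": 0, "z": 0, "yaw": 0}, {"grip": -1, "x": -2.5, "y": 0, "z": 0, "yaw": 0}, {"grip": -1, "x": -4, "y": 0, "z": 0, "yaw": 0}, {"grip": -1, "x": -5, "y": 0, "z": 0, "yaw": 0}, {"grip": -1, "x": -5, "y": 0, "z": 0, "yaw": 0}]}}

```text
clock: 9.6
position: [434.8, -363.5, 204.6]
ee_rot: [[0.008, 0.766, 0.643], [-0.008, 0.643, -0.766], [-1.0, 0.001, 0.012]]
ft_force: [1.0, 0.6, 0.3]
gripper_width: 0.397
```

```bash
python3 - <<'E'
from h import *
go(498,7.5,180,85.4)
E
```

```text
t 9.6 pos [ 434.8 -363.5  204.6] ang 40.0 tilt [ 0.0085 -0.0079] g 0.397 F [1.  0.6 0.3]
shift [ 0.74   9.567 -8.123] yaw -45.4
```

Request:
{"op": "move_arm", "data": {"motion": [{"grip": -1, "x": 0, "y": 9.57, "z": -8.12, "yaw": -45.4}, {"grip": -1, "x": 0, "y": 9.57, "z": -8.12, "yaw": -45.4}, {"grip": -1, "x": 0, "y": 9.57, "z": -8.12, "yaw": -45.4}, {"grip": -1, "x": 0, "y": 9.57, "z": -8.12, "yaw": -45.4}, {"grip": -1, "x": 0.74, "y": 9.57, "z": -8.12, "yaw": -45.4}, {"grip": -1, "x": 0.74, "y": 9.57, "z": -8.12, "yaw": -45.4}, {"grip": -1, "x": 0.74, "y": 9.57, "z": -8.12, "yaw": -45.4}, {"grip": -1, "x": 0.74, "y": 9.57, "z": -8.12, "yaw": -45.4}, {"grip": -1, "x": 0.74, "y": 9.57, "z": -8.12, "yaw": -45.4}, {"grip": -1, "x": 0.74, "y": 9.57, "z": -8.12, "yaw": -45.4}, {"grip": -1, "x": 0.74, "y": 9.57, "z": -8.12, "yaw": -45.4}, {"grip": -1, "x": 0.74, "y": 9.57, "z": -8.12, "yaw": -45.4}]}}

```text
clock: 10.8
position: [495.0, 9.2, 175.6]
ee_rot: [[-0.0, 0.081, 0.997], [-0.0, 0.997, -0.081], [-1.0, -0.0, -0.0]]
ft_force: [-0.2, 1.0, -0.4]
gripper_width: 0.4
```

Request:
{"op": "move_arm", "data": {"motion": [{"grip": -1, "x": 0, "y": 0, "z": 0, "yaw": 0}, {"grip": -1, "x": 0, "y": 0, "z": 0, "yaw": 0}]}}

```text
clock: 11.0
position: [495.2, 9.5, 175.8]
ee_rot: [[0.0, 0.081, 0.997], [-0.0, 0.997, -0.081], [-1.0, -0.0, 0.0]]
ft_force: [-0.1, 0.1, -0.5]
gripper_width: 0.396
```

```bash
python3 - <<'E'
from h import *
go(498,7.5,63.5,85.4)
C=cam('wrist'); cv2.imwrite('pics/w6.png',eyes.read_camera('wrist'))
print(proj(C,(498,7.5,12.5)))
E
```

```text
t 11.0 pos [495.2   9.5 175.8] ang 85.4 tilt [ 0.0002 -0.0001] g 0.396 F [-0.1  0.1 -0.5]
shift [ 3.743 -0.059  0.099] yaw -0.0
(np.float64(319.309716353443), np.float64(188.05013434562272))
```

View pics/w6.png

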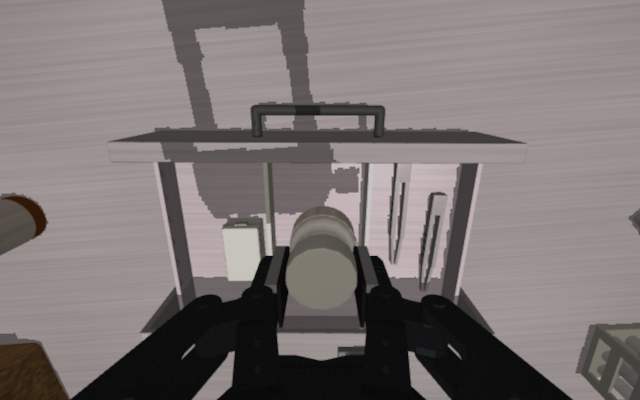

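The jar is held over the middle bay (dividers at u≈270 and 365, landing at u≈319), short of the kept jar. Lowering.

Request:
{"op": "move_arm", "data": {"motion": [{"grip": -1, "x": 1, "y": -0.05, "z": 0, "yaw": 0}, {"grip": -1, "x": 2, "y": -0.05, "z": 0, "yaw": 0}, {"grip": -1, "x": 2.8, "y": -0.05, "z": 0, "yaw": 0}, {"grip": -1, "x": 3.3, "y": -0.05, "z": 0, "yaw": 0}, {"grip": -1, "x": 3.6, "y": -0.05, "z": 0, "yaw": 0}, {"grip": -1, "x": 3.7, "y": -0.05, "z": 0, "yaw": 0}, {"grip": -1, "x": 3.7, "y": -0.05, "z": 0, "yaw": 0}, {"grip": -1, "x": 3.7, "y": -0.05, "z": 0, "yaw": 0}]}}

```text
clock: 11.85
position: [496.0, 8.8, 65.7]
ee_rot: [[0.002, 0.08, 0.997], [-0.0, 0.997, -0.08], [-1.0, 0.0, 0.002]]
ft_force: [0.9, -1.3, -0.6]
gripper_width: 0.399
```

Request:
{"op": "move_arm", "data": {"motion": [{"grip": -1, "x": 0.06, "y": 0, "z": 0, "yaw": 0}, {"grip": -1, "x": 0.1, "y": 0, "z": 0, "yaw": 0}, {"grip": -1, "x": 0.1, "y": 0, "z": 0, "yaw": 0}]}}

```text
clock: 12.15
position: [495.8, 8.8, 62.5]
ee_rot: [[0.002, 0.079, 0.997], [-0.0, 0.997, -0.079], [-1.0, 0.0, 0.002]]
ft_force: [0.5, 1.0, 2.8]
gripper_width: 0.395
```

Request:
{"op": "move_arm", "data": {"motion": [{"grip": -0.1, "x": 0, "y": 0, "z": 0, "yaw": 0}, {"grip": 0.05, "x": 0, "y": 0, "z": 0, "yaw": 0}, {"grip": 0.05, "x": 0, "y": 0, "z": 0, "yaw": 0}, {"grip": 0.05, "x": 0, "y": 0, "z": 0, "yaw": 0}, {"grip": 0.05, "x": -0.5, "y": 0, "z": 0, "yaw": 0}, {"grip": 0.05, "x": -1.5, "y": 0, "z": 0, "yaw": 0}, {"grip": 0.05, "x": -3, "y": 0, "z": 0, "yaw": 0}, {"grip": 0.05, "x": -4, "y": 0, "z": 0, "yaw": 0}, {"grip": 0.05, "x": -4, "y": 0, "z": 0, "yaw": 0}]}}

```text
clock: 13.05
position: [498.8, 8.7, 187.3]
ee_rot: [[0.01, 0.079, 0.997], [-0.0, 0.997, -0.079], [-1.0, 0.0, 0.01]]
ft_force: [0.7, -1.0, -0.7]
gripper_width: 0.524
```

```bash
python3 - <<'E'
from h import *
go(412,14,75,85.4)
C=cam('wrist'); a=eyes.read_camera('wrist')
s=eyes.read_camera('scene')[170:270,240:430]
o=np.zeros((400,800,3),np.uint8); o[:250,:400]=cv2.resize(a,(400,250)); o[:210,400:]=cv2.resize(s,(400,210),interpolation=3); cv2.imwrite('pics/w7.png',o)
E
```

```text
t 13.05 pos [498.8   8.7 187.3] ang 85.4 tilt [ 0.0104 -0.0003] g 0.524 F [ 0.7 -1.  -0.7]
shift [ 3.712 -0.056 -2.938] yaw 0.0
```

View pics/w7.png

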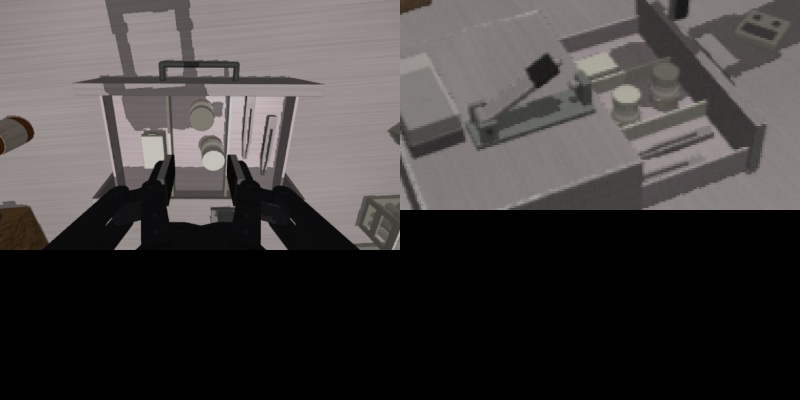

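Wrist and scene crops: both jars are upright in the middle bay, both forceps lie flat in the left bay, and the drawer is still open. Now I'll back off in front of the drawer and push on the handle, so the gripper body stays clear of the latch post.

Request:
{"op": "move_arm", "data": {"motion": [{"grip": -1, "x": 0, "y": -0.1, "z": -1.5, "yaw": 0}, {"grip": -1, "x": 0, "y": -0.1, "z": -3, "yaw": 0}, {"grip": -1, "x": 0, "y": -0.1, "z": -3.7, "yaw": 0}, {"grip": -1, "x": 0, "y": -0.1, "z": -3.7, "yaw": 0}, {"grip": -1, "x": 0, "y": -0.1, "z": -3.7, "yaw": 0}, {"grip": -1, "x": 1.2, "y": -0.1, "z": -3.7, "yaw": 0}, {"grip": -1, "x": 2.4, "y": -0.1, "z": -3.7, "yaw": 0}, {"grip": -1, "x": 3.4, "y": -0.1, "z": -3.7, "yaw": 0}, {"grip": -1, "x": 4, "y": -0.1, "z": -3.7, "yaw": 0}, {"grip": -1, "x": 4.28, "y": -0.1, "z": -3.7, "yaw": 0}, {"grip": -1, "x": 4.28, "y": -0.1, "z": -3.7, "yaw": 0}, {"grip": -1, "x": 4.28, "y": -0.1, "z": -3.7, "yaw": 0}]}}

```text
clock: 14.35
position: [385.4, 14.6, 53.8]
ee_rot: [[0.001, 0.08, 0.997], [0.0, 0.997, -0.08], [-1.0, 0.0, 0.001]]
ft_force: [0.2, -0.1, 0.2]
gripper_width: 0.001
```

Request:
{"op": "move_arm", "data": {"motion": [{"grip": -1, "x": -0.15, "y": 0, "z": 0.1, "yaw": 0}, {"grip": -1, "x": -0.15, "y": 0, "z": 0.25, "yaw": 0}, {"grip": -1, "x": -0.15, "y": 0, "z": 0.4, "yaw": 0}, {"grip": -1, "x": -0.15, "y": 0, "z": 0.55, "yaw": 0}, {"grip": -1, "x": -0.15, "y": 0, "z": 0.7, "yaw": 0}, {"grip": -1, "x": -0.15, "y": 0, "z": 0.85, "yaw": 0}, {"grip": -1, "x": -0.15, "y": 0, "z": 1.05, "yaw": 0}, {"grip": -1, "x": -0.15, "y": 0, "z": 1.25, "yaw": 0}, {"grip": -1, "x": -0.15, "y": 0, "z": 1.5, "yaw": 0}, {"grip": -1, "x": -0.15, "y": 0, "z": 1.75, "yaw": 0}, {"grip": -1, "x": -0.15, "y": 0, "z": 2.0, "yaw": 0}, {"grip": -1, "x": -0.15, "y": 0, "z": 2.25, "yaw": 0}]}}

```text
clock: 15.55
position: [451.8, 9.1, 57.5]
ee_rot: [[-0.001, 0.079, 0.997], [-0.0, 0.997, -0.079], [-1.0, -0.0, -0.001]]
ft_force: [-2.0, -2.9, -1.1]
gripper_width: -0.003
```

Request:
{"op": "move_arm", "data": {"motion": [{"grip": -1, "x": 0, "y": 0, "z": 0.25, "yaw": 0}, {"grip": -1, "x": 0, "y": 0, "z": 0.5, "yaw": 0}, {"grip": -1, "x": 0, "y": 0, "z": 0.75, "yaw": 0}, {"grip": -1, "x": 0, "y": 0, "z": 1.0, "yaw": 0}, {"grip": -1, "x": 0, "y": 0, "z": 1.25, "yaw": 0}, {"grip": -1, "x": 0, "y": 0, "z": 1.5, "yaw": 0}, {"grip": -1, "x": 0, "y": 0, "z": 1.75, "yaw": 0}, {"grip": -1, "x": 0, "y": 0, "z": 2.0, "yaw": 0}, {"grip": -1, "x": 0, "y": 0, "z": 2.2, "yaw": 0}, {"grip": -1, "x": 0, "y": 0, "z": 2.4, "yaw": 0}]}}

```text
clock: 16.55
position: [523.8, 3.6, 57.9]
ee_rot: [[0.0, 0.079, 0.997], [0.0, 0.997, -0.079], [-1.0, 0.0, 0.0]]
ft_force: [-2.7, -1.1, 0.2]
gripper_width: -0.002
```

Pushing with about 2 N. Slower for the last stretch.

Request:
{"op": "move_arm", "data": {"motion": [{"grip": -1, "x": 0, "y": 0, "z": 0.2, "yaw": 0}, {"grip": -1, "x": 0, "y": 0, "z": 0.4, "yaw": 0}, {"grip": -1, "x": 0, "y": 0, "z": 0.55, "yaw": 0}, {"grip": -1, "x": 0, "y": 0, "z": 0.65, "yaw": 0}, {"grip": -1, "x": 0, "y": 0, "z": 0.75, "yaw": 0}, {"grip": -1, "x": 0, "y": 0, "z": 0.83, "yaw": 0}, {"grip": -1, "x": 0, "y": 0, "z": 0.9, "yaw": 0}]}}

```text
clock: 17.25
position: [550.3, 1.4, 57.9]
ee_rot: [[0.0, 0.079, 0.997], [-0.0, 0.997, -0.079], [-1.0, -0.0, 0.0]]
ft_force: [-1.9, -0.9, 0.1]
gripper_width: -0.001
```

Request:
{"op": "move_arm", "data": {"motion": [{"grip": -1, "x": 0, "y": 0, "z": 0.07, "yaw": 0}, {"grip": -1, "x": 0, "y": 0, "z": 0.14, "yaw": 0}, {"grip": -1, "x": 0, "y": 0, "z": 0.21, "yaw": 0}, {"grip": -1, "x": 0, "y": 0, "z": 0.28, "yaw": 0}]}}

```text
clock: 17.65
position: [554.8, 1.1, 57.7]
ee_rot: [[-0.009, 0.079, 0.997], [0.001, 0.997, -0.079], [-1.0, -0.0, -0.009]]
ft_force: [-17.4, 0.0, 14.3]
gripper_width: -0.001
```

The stop is felt (17 N at x≈555, 150 mm of travel). Hold briefly, then retreat and rise for a look at the latch.

Request:
{"op": "move_arm", "data": {"motion": [{"grip": -1, "x": 0, "y": 0, "z": 0.03, "yaw": 0}, {"grip": -1, "x": 0, "y": 0, "z": -0.5, "yaw": 0}, {"grip": -1, "x": 0, "y": 0, "z": -1, "yaw": 0}, {"grip": -1, "x": -1.5, "y": 0, "z": -1, "yaw": 0}, {"grip": -1, "x": -3, "y": 0, "z": -1, "yaw": 0}, {"grip": -1, "x": -4.5, "y": 0.3, "z": -1, "yaw": 0}, {"grip": -1, "x": -6, "y": 0.6, "z": -0.5, "yaw": 0}, {"grip": -1, "x": -6.7, "y": 1.09, "z": 1, "yaw": 0}, {"grip": -1, "x": -6.7, "y": 1.09, "z": 2.4, "yaw": 0}, {"grip": -1, "x": -6.7, "y": 1.09, "z": 2.4, "yaw": 0}, {"grip": -1, "x": -6.7, "y": 1.09, "z": 2.4, "yaw": 0}, {"grip": -1, "x": -6.7, "y": 1.09, "z": 2.4, "yaw": 0}]}}

```text
clock: 18.85
position: [632.1, 27.8, 258.1]
ee_rot: [[-0.001, 0.079, 0.997], [0.0, 0.997, -0.079], [-1.0, 0.0, -0.001]]
ft_force: [-1.2, -1.1, -1.0]
gripper_width: -0.001
```

```bash
python3 - <<'E'
from h import *
go(664,30,180,85.4)
C=cam('wrist'); a=eyes.read_camera('wrist'); cv2.imwrite('pics/w8.png',a)
print(proj(C,(674,30,168)))
E
```

```text
t 18.85 pos [632.1  27.8 258.1] ang 85.4 tilt [-0.0012  0.0002] g -0.001 F [-1.2 -1.1 -1. ]
shift [2.603 0.159 1.058] yaw 0.0
(np.float64(327.79483204299373), np.float64(258.7053116010475))
```

View pics/w8.png

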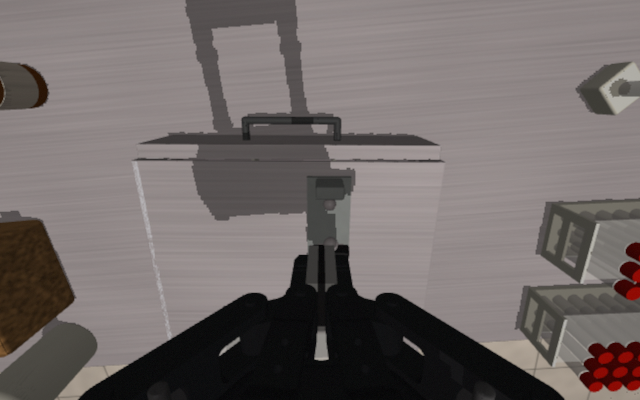

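The drawer is shut flush: the panel lies against the cabinet edge at v≈158. The latch post top is at about (330,187), and the base plate is centred at u≈329.

```bash
python3 - <<'E'
from h import *
C=cam('wrist')
for p,z in [((330,187),135),((329,215),101),((140,159),95),((442,159),95)]: print(back(C,*p,z).round(1))
go(664,27,185,85.4)
E
```

```text
[622.2  36.3 135. ]
[662.3  33.5 101. ]
[ 590.8 -147.8   95. ]
[614.3 148.6  95. ]
t 18.9 pos [631.8  27.7 258.3] ang 85.4 tilt [-0.0009  0.0002] g -0.001 F [-0.1  0.8  0.8]
shift [2.443 0.061 1.073] yaw 0.0
```

Request:
{"op": "move_arm", "data": {"motion": [{"grip": -1, "x": 0, "y": 0.22, "z": 0.93, "yaw": 0}, {"grip": -1, "x": 1, "y": 0.22, "z": 0.93, "yaw": 0}, {"grip": -1, "x": 2, "y": 0.22, "z": 0.93, "yaw": 0}, {"grip": -1, "x": 2.3, "y": 0.22, "z": 0.93, "yaw": 0}, {"grip": -1, "x": 2.6, "y": 0.22, "z": 0.93, "yaw": 0}, {"grip": -1, "x": 2.8, "y": 0.22, "z": 0.93, "yaw": 0}, {"grip": -1, "x": 3.0, "y": 0.22, "z": 0.93, "yaw": 0}, {"grip": -1, "x": 3.2, "y": 0.22, "z": 0.93, "yaw": 0}, {"grip": -1, "x": 3.4, "y": 0.22, "z": 0.93, "yaw": 0}]}}

```text
clock: 19.8
position: [661.9, 32.0, 158.3]
ee_rot: [[0.002, 0.079, 0.997], [0.0, 0.997, -0.079], [-1.0, 0.0, 0.002]]
ft_force: [-9.3, 0.0, 23.2]
gripper_width: 0.0
```

Request:
{"op": "move_arm", "data": {"motion": [{"grip": -1, "x": 0.1, "y": 0, "z": 0, "yaw": 0}, {"grip": -1, "x": 0.2, "y": 0, "z": 0, "yaw": 0}, {"grip": -1, "x": 0.3, "y": 0, "z": 0, "yaw": 0}]}}

```text
clock: 20.1
position: [661.4, 32.1, 148.9]
ee_rot: [[0.001, 0.079, 0.997], [0.0, 0.997, -0.079], [-1.0, 0.0, 0.001]]
ft_force: [-4.0, 0.7, 5.6]
gripper_width: -0.001
```

Request:
{"op": "move_arm", "data": {"motion": [{"grip": -1, "x": 0.1, "y": 0, "z": 0, "yaw": 0}, {"grip": -1, "x": 0.15, "y": 0, "z": 0, "yaw": 0}, {"grip": -1, "x": 0.2, "y": 0, "z": 0, "yaw": 0}]}}

```text
clock: 20.4
position: [661.4, 32.1, 143.2]
ee_rot: [[0.0, 0.079, 0.997], [0.0, 0.997, -0.079], [-1.0, 0.0, 0.0]]
ft_force: [-7.5, 0.5, 15.5]
gripper_width: -0.002
```

Request:
{"op": "move_arm", "data": {"motion": [{"grip": -1, "x": 0.06, "y": 0, "z": 0, "yaw": 0}, {"grip": -1, "x": 0.06, "y": 0, "z": 0, "yaw": 0}, {"grip": -1, "x": 0.06, "y": 0, "z": 0, "yaw": 0}]}}

```text
clock: 20.7
position: [661.4, 32.1, 143.1]
ee_rot: [[0.001, 0.079, 0.997], [0.0, 0.997, -0.079], [-1.0, 0.0, 0.001]]
ft_force: [-9.0, 0.3, 16.5]
gripper_width: -0.0
```

At the stop: z no longer falls, and tip height 126 matches the expected 127. Rising away and checking.

Request:
{"op": "move_arm", "data": {"motion": [{"grip": -1, "x": -0.5, "y": 0, "z": 0, "yaw": 0}, {"grip": -1, "x": -1.5, "y": 0, "z": 0, "yaw": 0}, {"grip": -1, "x": -3, "y": 0, "z": 0, "yaw": 0}, {"grip": -1, "x": -4, "y": 0, "z": 0, "yaw": 0}, {"grip": -1, "x": -4, "y": 0, "z": -1.5, "yaw": 0}, {"grip": -1, "x": -4, "y": 0, "z": -3, "yaw": 0}, {"grip": -1, "x": -4, "y": 0, "z": -4.5, "yaw": 0}, {"grip": -1, "x": -4, "y": 0, "z": -6, "yaw": 0}, {"grip": -1, "x": -4, "y": 0, "z": -6, "yaw": 0}, {"grip": -1, "x": -4, "y": 0, "z": -6, "yaw": 0}]}}

```text
clock: 21.7
position: [481.8, 46.3, 260.3]
ee_rot: [[0.002, 0.079, 0.997], [-0.0, 0.997, -0.079], [-1.0, 0.0, 0.002]]
ft_force: [0.4, 0.2, 0.4]
gripper_width: 0.003
```

```bash
python3 - <<'E'
from h import *
s=eyes.read_camera('scene')[150:310,200:440]; t=eyes.read_camera('top')[110:290,150:450]
o=np.zeros((560,800,3),np.uint8); o[:320,:480]=cv2.resize(s,None,fx=2,fy=2,interpolation=3); o[325:505,:300]=t; o[325:560,310:793]=cv2.resize(t[:120,80:320],(483,235),interpolation=3); cv2.imwrite('pics/end.png',o)
print(monitor.observe()['ft_force'])
E
```

```text
[ 0.61417464 -0.65007553  1.07784368]
```

View pics/end.png

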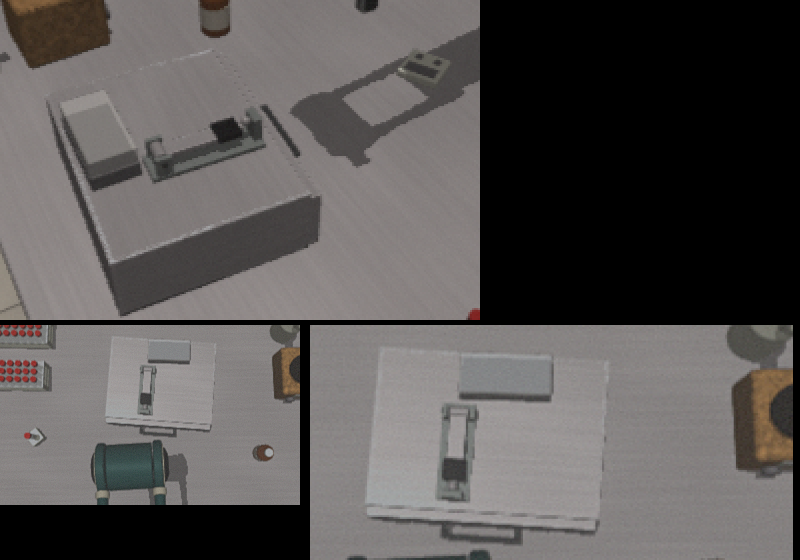

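The final picture shows the lever held level by its detent, the drawer shut, and the bottle and tube stand where they were. Handing in.

```bash
python3 -c "
from rig import manip
print(manip.sign_off())"
```

```text
the job is handed in; nothing more can be done
None
```

I put the forceps in the left bay and the jar in the middle bay, each next to its like. I then pushed the drawer shut by its handle, pressed the latch lever down, and handed the job in at about 22 s.

- **Placing:** before closing the drawer, wrist and scene pictures showed both jars upright and both forceps flat along their bay. I couldn't see inside the drawer after that.
- **Drawer:** it reached its stop at about 17 N after roughly 150 mm of travel. The later pictures show it shut flush.
- **Latch:** the lever reached its stop and stayed level after I withdrew.
- **Bystanders:** the bottle and tube stand look unmoved in the last picture.
- **Clear of everything:** the arm was clear of everything at hand-in, with the force reading about 1 N, which is noise.
- **Disagreement:** the wrist and top cameras differed by 2–5 mm in y. I corrected towards the wrist view, going only part of the way for the forceps placing and the latch press.

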